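# Gauge a plaster dental model and record the reading

## Task

Slide the gauge's movable jaw along its bed until it closes on the plaster dental model and holds it squarely against the sprung anvil with a light measuring force of about 6 N, never more than 10 N. Leave the jaw closed there, then press the red plunger on the recording console down to its stop and let it spring back. Do not disturb the spare model, the bur block or the bowl.

Things in the scene. Friction and masses are not known exactly. Their poses are not given: they have to be found in the camera images.
- gauge: Bench gauge, fixed to the table: an aluminium bed 120 x 300 mm, 14 mm thick, blue edges, with a white bracket across its +y end (70 x 20 mm, top 52 mm above the table). Origin: centre of the underside of the bed. Its +y axis is the closing direction, from the movable jaw towards the bracket and anvil; z is up.
- bracket (a point): Middle of the bracket (y = +132 mm), 30 mm above the table. In front of it a steel anvil pad 30 mm wide, 22 mm high, on a green stem in a brass sleeve. The sleeve setting varies and is not measured: the free pad face lies 47 to 61 mm before this point. The pad yields on a spring: 1 N to start, then 1 N per mm, to a stop at 9 mm (10 N); the bare stem, 12 mm when free, shortens as much.
- jaw: Movable jaw, slides only along the gauge's y, 120 mm of travel. Steel face 60 mm wide, 28 mm high, 12 mm thick; behind it a white carriage (90 mm wide, y = -12 to -62 mm, top 32 mm above the table) bearing an upright blue thumb tab (28 mm wide, y = -40 to -50 mm, top 76 mm above the table). Origin: middle of the foot of the jaw's face, 14 mm above the table; axes as the gauge's.
- jaw_push (a point): Middle of the rear (-y) face of the blue thumb tab, 59 mm above the table: the place to push, towards the gauge's +y. Sliding the jaw takes 10 to 11 N against its own dry friction (plus 0.4 N per 10 mm/s); what it presses on the model comes on top of that. The friction also keeps it closed against the anvil's spring once let go.
- model: Cream plaster dental model, fragile, about 110 g, loose on the bed between jaw and anvil. Flat parallel sides 50 mm apart across its y, 40 mm long (x = -24 to +16 mm); base 20 mm high, 29 mm with its teeth; narrower nose to +x. Origin: centre of the underside. May start turned up to 15 degrees from square and slides easily; closing the jaw squares it.
- console: Recording console, fixed to the table: a white box 110 x 100 mm, 45 mm high, with a blue disc on top and the red plunger in its middle. Origin: centre of its underside.
- plunger_top (a point): Centre of the top of the red plunger head (32 mm across, 12 mm thick), 85 mm above the table when up.
- plunger (a joint): Travel of the red plunger: 0 m when up, 0.012 m when down at its stop. A spring returns it; it takes 3 N to start and 8 N to reach the stop.
- spare_model: Bystander: blue-grey plaster model, same shape as the cream one, loose on the table. Origin: centre of its underside.
- bur_block: Bystander: small wooden block 70 x 50 x 28 mm with bur shanks standing in it up to 54 mm high, loose. Origin: centre of its underside.
- bowl: Bystander: green mixing bowl, 110 mm across the rim, 55 mm high, loose. Origin: centre of its underside.
Not all that is in view belongs to the job. What is shaped like the model but orange or yellow is not meant.

How it is judged:
On the way, in this order (a step that is already met when the one before it is completed fails the run):
1. the jaw is closed on the model, square, with 3 to 9 N (contact force between jaw and model between 3 and 9 N and angle between the y axis of model and the y axis of gauge, either way round below 0.08 rad), for 0.3 s.
2. the plunger is pressed to its stop while the jaw still holds the model (value of joint plunger above 0.0108 m and contact force between jaw and model between 3 and 9 N), for 0.1 s.
At the end, for the whole second after the job is handed in: The jaw, left alone, still presses the model with 3 to 9 N against the anvil; the model is at rest, flat on the bed and square to the jaws within 0.08 rad; the plunger is up again (within 2 mm) (all of step 1 and linear speed of jaw below 0.005 m/s and linear speed of model below 0.01 m/s and angle between model's own z axis and vertical below 0.06 rad and value of joint plunger below 0.002 m); the robot touches nothing.
It fails at once if the model is squeezed by the jaw with more than 11 N (contact force between jaw and model above 11 N).
It fails at once if the plunger is pressed (over 6 mm) while the jaw does not hold the model with at least 2 N (value of joint plunger above 0.006 m and contact force between jaw and model below 2 N).
It fails at once if the spare model is moved more than 20 mm (distance of spare_model from where it was at the start of the episode above 0.02 m).
It fails at once if the bur block is moved more than 20 mm (distance of bur_block from where it was at the start of the episode above 0.02 m).
It fails at once if the bowl is moved more than 20 mm (distance of bowl from where it was at the start of the episode above 0.02 m).
It also fails if it takes over 61 s, if anything falls off the work surface, if the arm or the gripper's body presses on something with over 40 N, if the wrist force passes 120 N, or if a joint passes its speed limit or range.

## Robot

A 7-joint arm with a two-finger parallel gripper is mounted at the origin on the work surface. World frame = base frame: x ahead of the robot, y to its left, z up, the work surface at z = 0. Lengths are in m, angles in rad, forces in N, time in s.
With the tool pointing down it reaches from about 0.35 to 0.775 m from the base axis. Payload 3.1 kg.
Tool frame: the origin (TCP) lies midway between the tips of the shut fingers; the grasp point (between the pads) lies 19 mm behind it; z points along the fingers, y is the line along which they close (so a half turn about z gives the same grasp; the last joint's range is limited). The gripper opens to 85 mm and grips with 20 to 120 N. Pads are 22 mm wide; open, the fingers measure 114 mm over their backs; the gripper's body (76 mm by 85 mm) begins 54 mm behind the grasp point. The pads swing forward as they close: fully open they stand 13 mm farther back than shut.
Start: joints at [1.154, 0.311, 0.014, 1.512, -0.004, 1.319, -0.027], TCP at [0.201, -0.512, 0.231] pointing down, gripper open.
Joint ranges: [-2.7, 2.7], [-0.3, 1.91], [-1.27, 1.3], [0.12, 2.57], [-1.44, 4.58], [0.2, 2.03], [-3.05, 3.05]. Speed limits (rad/s): [2.79, 2.79, 3.14, 3.14, 3.14, 3.14, 3.14].

## Interface

Orientations are given as a unit quaternion [w, x, y, z].
In Python, from plant import ctrl, jaws, inverse_kinematics, read_camera, get_calibration, ticket, monitor gives the robot as it stands. Calls block until the motion is done:
- ctrl.move_ptp(position, orientation): joint-space move of the TCP to a pose.
- ctrl.move_straight(position, v=0.15, rot=None): straight line of the TCP; rot=None keeps the orientation; v is the mean speed in m/s.
- ctrl.move_j(angles): joint-space move.
- jaws.move_gripper(opening): finger opening in m; the grip force is fixed at half the most; returns when the fingers have stopped.
- ctrl.wait(seconds).
- inverse_kinematics(position, orientation): joint angles nearest the present ones, or None.
- read_camera(name): name is "scene" or "top" or "wrist"; returns the picture (384x512x3 uint8, blue, green, red); there is no depth.
- get_calibration(name): a dict with "camera_matrix" (3x3 intrinsics, pixels), "R" (3x3) and "t" (3): a world point X has camera coordinates R X + t. Camera axes: x right, y down, z forward; pixel columns grow to the right and rows downward; lengths in m; the calibration is good to about 2 mm. A picture is of the moment at which its call begins: read the wrist's pose just before it. get_calibration takes no time and is no camera call; for the wrist camera it gives the pose at the moment of the call.
A pose or a line that the arm cannot do raises ctrl.IKError and nothing moves.
- ticket.hand_in(): hands the job in; it is judged then, once.
Readings, each from a call of its own:
- monitor.current_clock(): time.
- monitor.current_q(): joint angles.
- monitor.current_dq(): joint speeds.
- monitor.current_tau(): joint torques, N m.
- monitor.current_tool_pos(): TCP position.
- monitor.current_tool_rot(): TCP orientation.
- monitor.current_wrist_force(): force on the tool from outside, world axes, zero at the start.
- monitor.current_wrist_torque(): the same for the moment, N m.
- monitor.current_grip_width(): finger opening in m.
- monitor.current_grasp_force(): force on a finger pad.
Only numpy, scipy, OpenCV 4.12 (cv2) and the standard library are available. Lean on these libraries where they do the work, as an engineer would, in place of code of your own. Each camera call takes 0.05 s, during which the arm holds its last target. There are 200 camera calls.

## Working session

There is one attempt and no reset: what is moved stays moved. The work goes in short steps, each a Python script; the robot and the scene stay as the last script left them, time stands still between calls to the robot, and variables do not carry over. Pictures are saved under pics/ and viewed, at most 10 in all, crops included, and the job is handed in when it is done.

```bash
ls; mkdir -p pics
python3 - <<'E'
from plant import *
import cv2
for n in("top","scene"):
    im=read_camera(n); cv2.imwrite(f"pics/{n}0.png",im)
    c=get_calibration(n); print(n,c)
print(monitor.current_clock(),monitor.current_tool_rot(),monitor.current_tool_pos(),monitor.current_wrist_force())
E
```

```text
pics
top {'camera_matrix': array([[399.71566596,   0.        , 251.45882333],
       [  0.        , 399.71566596, 196.50680984],
       [  0.        ,   0.        ,   1.        ]]), 'R': array([[ 0.01436613, -0.99988615,  0.00461613],
       [-0.98782706, -0.01490771, -0.15484012],
       [ 0.15489131, -0.00233549, -0.98792876]]), 't': array([-0.02703903,  0.54485982,  1.12013206])}
scene {'camera_matrix': array([[444.0104801 ,   0.        , 259.97082263],
       [  0.        , 444.0104801 , 190.67584672],
       [  0.        ,   0.        ,   1.        ]]), 'R': array([[-0.30766793,  0.95135965, -0.01597685],
       [ 0.59795408,  0.18026139, -0.78099728],
       [-0.74012929, -0.24984123, -0.62433003]]), 't': array([ 0.17521704, -0.27198133,  1.48698633])}
0.1 [-1.04118654e-03  9.82479357e-01  1.86368355e-01 -2.56540488e-04] [ 0.20111605 -0.51119841  0.23032239] [ 0.66667837 -0.06426088 -0.24353224]
```

View pics/top0.png

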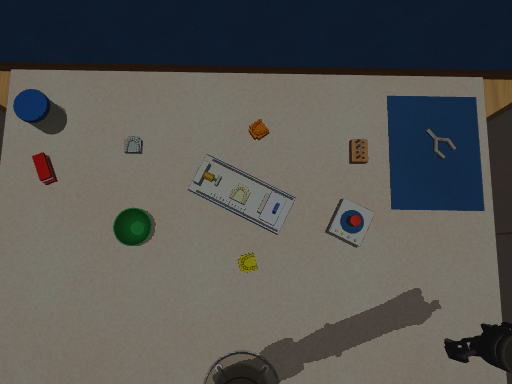

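View pics/scene0.png

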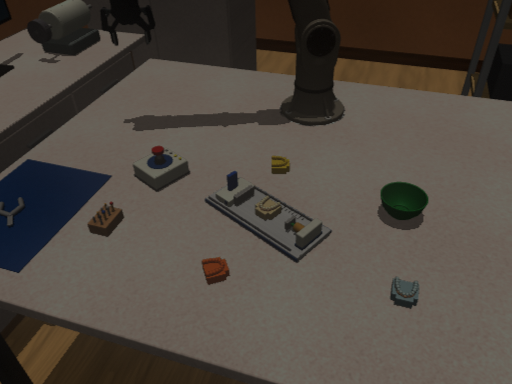

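The top view has four model-shaped things: cream at (240,193) on the bed, orange at (259,130), yellow at (248,262) and blue-grey at (133,145). The blue-grey one is the spare and the cream one is the target. The bracket is at (208,173), the thumb tab at (276,208) and the red plunger at (355,221). Next is one close crop to check this choice.

Run:
```python
import cv2
im=cv2.imread("pics/top0.png")[145:255,180:380]
cv2.imwrite("pics/crop0.png",cv2.convertScaleAbs(cv2.resize(im,None,fx=4,fy=4,interpolation=cv2.INTER_CUBIC),alpha=1.3))
```

```text
(no output)
```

View pics/crop0.png

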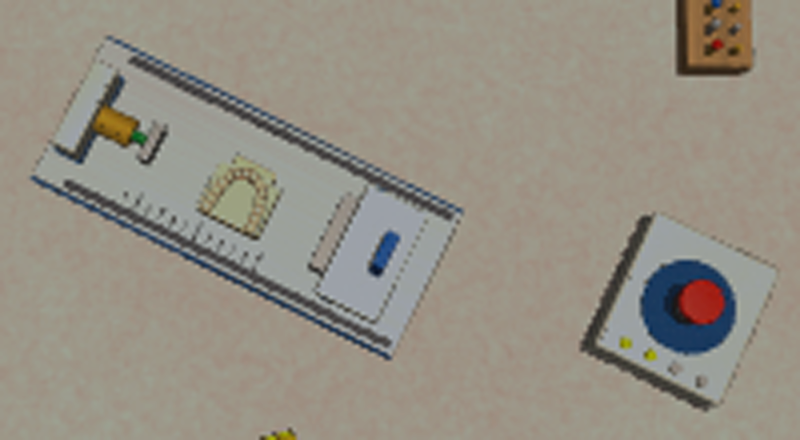

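The crop confirms the choice. The cream model at crop (240,195) lies between the anvil pad (153,143) and the jaw face (335,230). The tab top is at (385,253) and the plunger top at (702,302).

```bash
cat > h.py <<'E'
from plant import *
import numpy as np, cv2
def world(n,px,z,c=None):
    c=c or get_calibration(n); d=c["R"].T@np.linalg.inv(c["camera_matrix"])@[px[0],px[1],1]; o=-c["R"].T@c["t"]
    return o+d*(z-o[2])/d[2]
def project(n,X,c=None):
    c=c or get_calibration(n); p=c["camera_matrix"]@(c["R"]@np.asarray(X)+c["t"]); return p[:2]/p[2]
def quat(a): # tool down, tool x axis at world angle a
    return np.array([0,np.cos(a/2),np.sin(a/2),0])
E
python3 - <<'E'
from h import *
P=lambda u,v,z:world("top",(180+(u+.5)/4-.5,145+(v+.5)/4-.5),z)
A,B,C,D=P(107,38,.014),P(32,178,.014),P(390,358,.014),P(463,210,.014)
print(np.round([A,B,C,D],4)); c=(A+B+C+D)/4
y=(A+B-C-D)[:2]; y/=np.linalg.norm(y); x=np.array([y[1],-y[0]])
print("centre",c,"ydir",y,np.arctan2(y[1],y[0]),"xang",np.arctan2(x[1],x[0]),"edge ang A-D",np.arctan2(*(A-D)[1::-1]),np.arctan2(*(B-C)[1::-1]),np.linalg.norm(A-D),np.linalg.norm(A-B))
L=lambda p:np.round([(p[:2]-c[:2])@x,(p[:2]-c[:2])@y],4)
print("tab top",P(385,253,.076),L(P(385,253,.076)))
print("model",L(P(240,195,.035)),"pad top",L(P(157,140,.041)),"face front top",L(P(330,230,.042)))
pl=P(702,302,.085);print("plunger",pl)
Cc=[P(*u,.045) for u in((650,213),(583,343),(714,408),(777,270))];print("console",np.mean(Cc,0))
# scene check
for n,X in(("plunger",pl),("tab",P(385,253,.076)),("A",A),("C",C)): print(n,project("scene",X))
a=np.arctan2(x[1],x[0])
for t in(a+np.pi/2,a-np.pi/2):
    for p in((*(P(385,253,.076)[:2]-y*.04),.052),(*pl[:2],.08)): print(t,inverse_kinematics(p,quat(t)))
E
```

```text
[[ 0.6776  0.1194  0.014 ]
 [ 0.5691  0.1719  0.014 ]
 [ 0.4389 -0.0961  0.014 ]
 [ 0.5498 -0.15    0.014 ]]
centre [0.55884438 0.01128371 0.014     ] ydir [0.43274095 0.90151831] 1.1232653919251947 xang -0.44753093486970186 edge ang A-D 1.127893954754541 1.1186334796003288 0.29816280132478995 0.12051237855952637
tab top [ 0.50862773 -0.08805175  0.076     ] [-0.0023 -0.1113]
model [-0.0053  0.0025] pad top [0.0032 0.0747] face front top [-0.0001 -0.0683]
plunger [ 0.4764612  -0.30789064  0.085     ]
console [ 0.47595318 -0.30322726  0.045     ]
plunger [158.13143172 148.90272563]
tab [232.85988023 173.05046238]
A [297.52054722 258.07847826]
C [240.55923679 176.4296561 ]
1.1232653919251947 [ 0.58175008  0.44887353 -0.47318019  1.84954466  0.25460425  0.9030027
 -0.45774369]
1.1232653919251947 [ 0.73415428  0.4889316  -0.26155823  1.66177813  0.14393688  1.00978495
 -0.02240715]
-2.0183272616645986 [ 0.98084599  0.6650855  -1.07724026  1.83624732  0.67240798  1.06035873
  2.33282964]
-2.0183272616645986 [ 0.38029441  0.47705052  0.22335143  1.67676391 -0.12105868  1.0013039
 -2.94421892]
```

```bash
cat >> h.py <<'E'
C0=np.array([.5588,.0113]); Y=np.array([.43274,.90152]); X=np.array([Y[1],-Y[0]]); YAW=1.1233; Q=quat(YAW)
def G(x,y,z): return np.array([*(C0+X*x+Y*y),z])
def loc(): p=monitor.current_tool_pos(); return np.array([(p[:2]-C0)@X,(p[:2]-C0)@Y,p[2]])
def force(n=5):
    f=[]
    for _ in range(n): f.append(monitor.current_wrist_force()); ctrl.wait(.02)
    f=np.mean(f,0); return np.array([f[:2]@X,f[:2]@Y,f[2]])
E
python3 - <<'E'
from h import *
np.set_printoptions(precision=4,suppress=True)
jaws.move_gripper(0.0)
ctrl.move_ptp(G(0,-.150,.16),Q); print(loc(),monitor.current_clock())
ctrl.move_straight(G(0,-.145,.054),v=.08); ctrl.wait(.3)
f0=force(10); np.save("f0.npy",f0); print("base",f0,loc(),monitor.current_clock())
for y in np.arange(-.141,-.110,.004):
    ctrl.move_straight(G(0,y,.054),v=.03); f=force()-f0; print(y,f,loc())
    if f[1]<-8: break
print(monitor.current_clock())
cv2.imwrite("pics/top1.png",read_camera("top"))
E
```

```text
[ 0.0007 -0.1522  0.16  ] 2.65
base [-0.1417 -0.0475  0.1175] [-0.    -0.145  0.054] 4.5917
-0.141 [-0.0838  0.3981 -0.3374] [-0.0001 -0.1408  0.054 ]
-0.13699999999999998 [ 0.0762 -0.0868  0.4089] [-0.     -0.1369  0.054 ]
-0.13299999999999998 [-0.4467 -0.1257 -0.5573] [-0.     -0.1329  0.054 ]
-0.12899999999999998 [-0.0628 -0.1001 -0.1347] [-0.     -0.1289  0.054 ]
-0.12499999999999997 [ 0.2309 -5.4063  1.7384] [ 0.0001 -0.1274  0.0539]
-0.12099999999999997 [-0.4484 -8.1073  3.766 ] [ 0.0001 -0.1256  0.0539]
6.7917
```

Run:
```python
from h import *
np.set_printoptions(precision=4,suppress=True)
f0=np.load("f0.npy")
for y in(-.10,-.08,-.065,-.060,-.055,-.050):
    ctrl.move_straight(G(0,y,.054),v=.02); a=force(2)-f0; ctrl.wait(.15); f=force()-f0; print(y,a[1],f,loc(),monitor.current_clock())
    if f[1]<-13: break
im=read_camera("top"); cv2.imwrite("pics/top2.png",im)
cv2.imwrite("pics/crop2.png",cv2.convertScaleAbs(cv2.resize(im[145:245,180:310],None,fx=6,fy=6,interpolation=cv2.INTER_CUBIC),alpha=1.3))
```

```text
-0.1 -10.448857693446412 [-0.5155 -9.3005  4.8138] [ 0.0001 -0.1056  0.0539] 8.3083
-0.08 -10.551132254603935 [-0.3969 -9.8766  4.9655] [ 0.0001 -0.0856  0.0539] 9.725
-0.065 -10.62379886917878 [ -1.6434 -10.688    5.9068] [ 0.0002 -0.0713  0.0539] 10.8917
-0.06 -10.617682297693872 [ -1.641  -10.6556   6.3227] [ 0.0002 -0.0663  0.0539] 11.5583
-0.055 -10.650655883831458 [ -1.2776 -10.8032   6.4173] [ 0.0002 -0.0613  0.0539] 12.225
-0.05 -10.634604873695412 [ -1.3719 -10.9012   6.4225] [ 0.0002 -0.0563  0.0539] 12.8917
```

View pics/crop2.png

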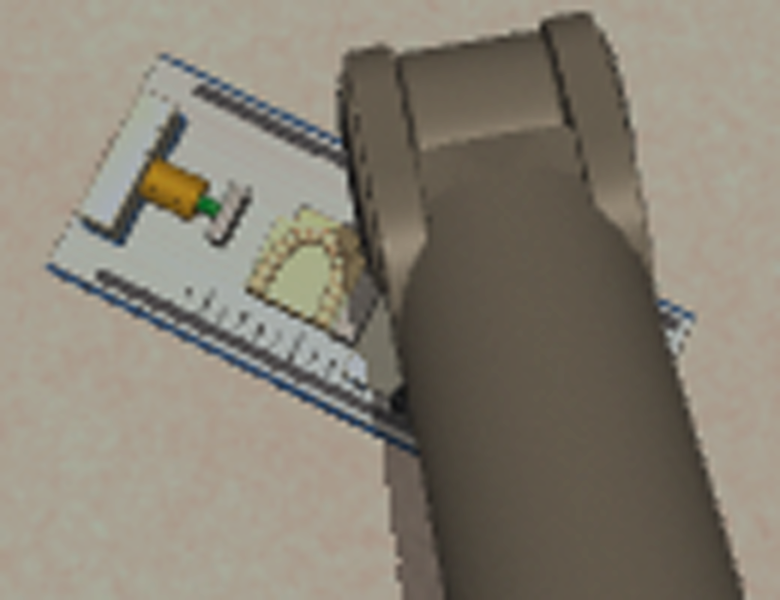

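The view shows the model at (305,270) near the jaw face, still clear of the anvil pad at (230,215). Free sliding takes about 10.7 N, so I aim for about 16.7 N in total.

Run:
```python
from h import *
np.set_printoptions(precision=4,suppress=True)
f0=np.load("f0.npy"); y=-.050; log=[]
while y<-.012:
    y+=.002 if not log or log[-1][1]<11.4 else .001
    ctrl.move_straight(G(0,y,.054),v=.015); ctrl.wait(.08); f=force(8)-f0; log.append((loc()[1],-f[1])); print(round(y,4),f,log[-1][0])
    if -f[1]>15.2: break
print(monitor.current_clock())
```

```text
-0.048 [ -0.9736 -11.1022   6.1299] -0.054423022933758336
-0.046 [ -1.3897 -10.9905   6.6109] -0.05244423902314445
-0.044 [ -1.0037 -10.9345   6.4529] -0.05042755926919448
-0.042 [ -0.9341 -10.7009   6.4245] -0.04847662798391725
-0.04 [ -1.1966 -11.0763   6.6097] -0.046488000261486216
-0.038 [ -1.1532 -11.1778   6.5529] -0.04448616373532417
-0.036 [ -1.3586 -11.0724   6.4694] -0.0424896739792842
-0.034 [ -1.2643 -11.2561   6.701 ] -0.040495593915911225
-0.032 [ -1.2505 -11.3582   6.4781] -0.038490519309437685
-0.03 [ -1.5568 -12.0498   7.5144] -0.03720370404832468
-0.029 [ -1.3725 -13.1082   8.1383] -0.03690642771093183
-0.028 [ -2.0258 -14.3126   8.9355] -0.03645083825249386
-0.027 [ -2.1497 -14.4472   9.6109] -0.035949992158202076
-0.026 [ -2.1251 -15.1179   9.933 ] -0.035482456696301415
-0.025 [ -2.3276 -15.8705  10.8393] -0.03496127197162355
20.275
```

Run:
```python
from h import *
np.set_printoptions(precision=4,suppress=True)
f0=np.load("f0.npy")
for y in(-.024,-.023,-.0225):
    ctrl.move_straight(G(0,y,.054),v=.015); ctrl.wait(.08); f=force(8)-f0; print(y,f,loc()[1])
    if -f[1]>17.2: break
ctrl.wait(.3); print(force(8)-f0)
# back off straight, rise, and look with the wrist camera
ctrl.move_straight(G(0,-.07,.054),v=.05); ctrl.move_straight(G(0,-.07,.2),v=.15)
c=get_calibration("wrist"); print("cam pos",-c["R"].T@c["t"],"axis",c["R"][2],"tcp",monitor.current_tool_pos())
print(project("wrist",G(0,.08,.03),c), project("wrist",G(0,.0,.03),c),monitor.current_clock())
cv2.imwrite("pics/wrist3.png",read_camera("wrist"))
```

```text
-0.024 [ -2.7318 -16.6292  11.2718] -0.03447462675961021
-0.023 [ -2.9581 -17.2789  11.766 ] -0.03396119048670969
[ -2.7181 -17.2588  11.76  ]
cam pos [0.5556 0.0095 0.3415] axis [-0.1173 -0.2425 -0.963 ] tcp [ 0.5277 -0.0518  0.199 ]
[254.5366  -9.542 ] [254.3265  92.8003] 23.8583
```

View pics/wrist3.png

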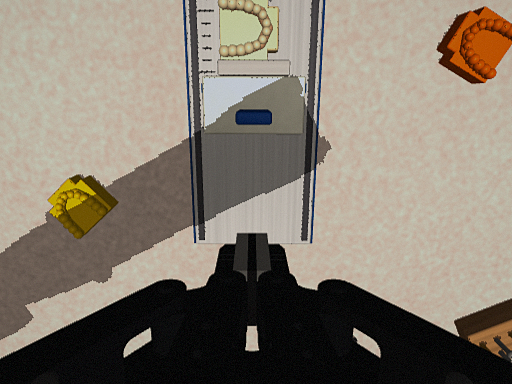

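The wrist view shows the cream model square against the jaw face at (254,68); the anvil is out of frame. I move over the bed to read the stem length.

Run:
```python
from h import *
ctrl.move_straight(G(0,.03,.15),v=.15); ctrl.wait(.1)
c=get_calibration("wrist"); im=read_camera("wrist")
np.savez("w4.npz",**c)
for y in(-.02,.03,.08,.122): print(y,project("wrist",G(0,y,.03),c))
print(monitor.current_clock())
cv2.imwrite("pics/wrist4.png",im)
v=int(project("wrist",G(0,.09,.03),c)[1]); v0=max(0,v-100); print(v0)
cv2.imwrite("pics/crop4.png",cv2.resize(im[v0:v0+190,150:350],None,fx=3,fy=3,interpolation=cv2.INTER_CUBIC))
```

```text
-0.02 [252.15444915 240.73159081]
0.03 [252.03405157 182.58029084]
0.08 [251.90107578 118.35379272]
0.122 [251.77814747  58.98016442]
24.95
4
```

View pics/crop4.png

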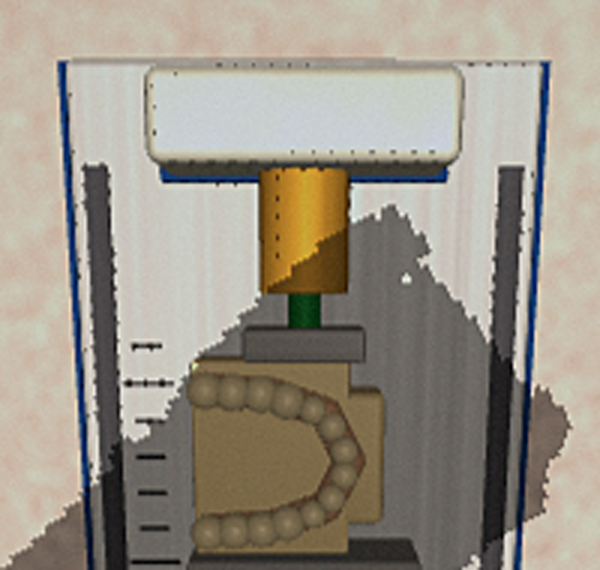

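The crop shows the pad flat against the model. The green stem runs from v=294 to v=328 at about 4.24 px/mm, so about 7.7 mm is bare. That means about 4.4 mm of compression, or 5.4 N, which fits the force reading of about 6 N. Next is the plunger.

Run:
```python
from h import *
np.set_printoptions(precision=4,suppress=True)
p=np.array([.4765,-.3078])
ctrl.move_ptp([*p,.15],Q); ctrl.move_straight([*p,.095],v=.1); ctrl.wait(.2); f0=force(8)
for z in np.arange(.084,.055,-.0025):
    ctrl.move_straight([*p,z],v=.03); ctrl.wait(.05); f=force(4)-f0; print(round(z,4),f,monitor.current_tool_pos())
    if f[2]>15: break
ctrl.wait(.4); print(force(4)-f0,monitor.current_tool_pos())
ctrl.move_straight([*p,.16],v=.06); ctrl.wait(.2); print(force(4)-f0,monitor.current_clock())
im=read_camera("scene"); t=read_camera("top")
a=cv2.resize(im[120:270,120:340],None,fx=3,fy=3,interpolation=cv2.INTER_CUBIC); cv2.imwrite("pics/end.png",a); cv2.imwrite("pics/endtop.png",t)
```

```text
0.084 [-0.2206 -0.1144  2.8155] [ 0.4766 -0.3079  0.0843]
0.0815 [-0.2102 -0.7979  4.0232] [ 0.4766 -0.3079  0.0817]
0.079 [-0.3918 -0.5367  4.6412] [ 0.4766 -0.3079  0.0793]
0.0765 [-0.3191 -0.2762  6.3383] [ 0.4766 -0.3079  0.0769]
0.074 [-1.3134 -0.2276  6.9445] [ 0.4766 -0.3079  0.0745]
0.0715 [-2.6509 -0.5057 11.8126] [ 0.4767 -0.3079  0.0731]
0.069 [-7.4269  0.1478 23.863 ] [ 0.4768 -0.308   0.073 ]
[-7.7679 -0.23   23.3629] [ 0.4768 -0.308   0.0729]
[ 0.1229 -0.1986  0.2659] 32.5667
```

View pics/end.png

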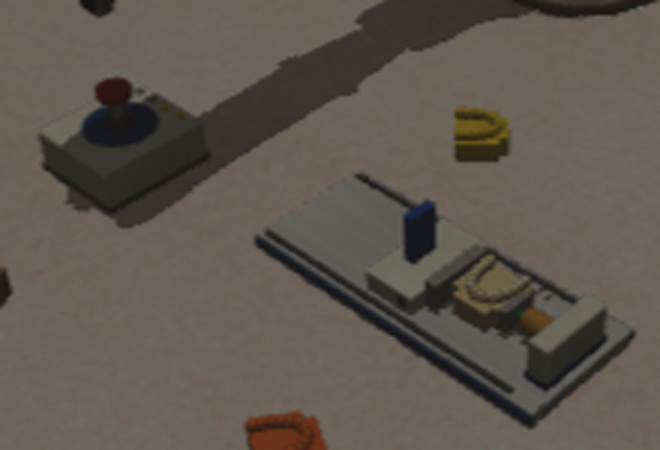

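The plunger reached its stop at z = 0.073 and is up again at (113,90). The jaw still holds the model squarely at (490,290), and the arm is clear, so I hand in.

```bash
python3 -c "
from plant import ticket
print(ticket.hand_in())"
```

```text
the job is handed in; nothing more can be done
None
```

The job is handed in, with no verdict returned: the jaw is left closed squarely on the cream model at an estimated 5.5–6 N, the plunger went down to its stop and sprang back, and the arm never went near the spare model, bur block or bowl.

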